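# Sort the bench leftovers into their trays

### The job

Sort the things left in front of you into the grey holders behind them: stand the two tall white bottles in the bottle tray, one in each square bay, stand the two small glass vials in the block with the round wells, one in each well, and lay the marker pen flat and lengthwise in the long shallow tray. Either bay or well will do; never let a bottle or vial fall over, and leave the tip box and the tape roll where they are.

Things in the scene. Friction and masses are not known exactly. Their poses are not given: they have to be found in the camera images.
- bottle_a: Reagent bottle, opaque white cylinder 26.4 mm in diameter with a black screw cap (25.4 mm in diameter), 62 mm tall in all, cap from 48 mm up, 30 g or so; stands on the worktop, taller and wider than the vials. Origin: centre of its underside, z up along its axis.
- bottle_b: Reagent bottle, opaque white cylinder 26.4 mm in diameter with a yellow screw cap (25.4 mm in diameter), 68 mm tall in all, cap from 52 mm up, 30 g or so; stands on the worktop, taller and wider than the vials. Origin: centre of its underside, z up along its axis.
- vial_a: Vial, small squat see-through glass bottle with brown or dark contents and a red screw cap: body 22.4 mm in diameter, cap 21.4 mm from 36 mm up, 46 mm tall in all, 20 g or so; stands on the worktop. Origin: centre of its underside, z up along its axis.
- vial_b: Vial, small squat see-through glass bottle with brown or dark contents and a green screw cap: body 22.4 mm in diameter, cap 21.4 mm from 36 mm up, 46 mm tall in all, 20 g or so; stands on the worktop. Origin: centre of its underside, z up along its axis.
- marker: Marker pen, white barrel with blue cap, lying flat, 136 mm long, 14 mm wide and high, does not roll, 14 g or so. Beware: on the robot side of it a fixed clamp stand, 220 mm tall, takes up x 0.32 to 0.43 m, y -0.07 to 0.10 m, with a side arm at 200 mm. Origin: middle of its length, on its underside; y along the pen, z up.
- bottle_tray: Bottle tray: grey, fixed to the worktop, 66 x 128 mm (x, y), 24 mm high, walls 4 mm; a middle wall parts it into two open square bays, each 58 x 58 mm inside, centred 31 mm to either side (+y and -y) of the tray's centre; bay floors 4 mm above the worktop. Origin: centre of its underside on the worktop, z up.
- vial_block: Vial block: flat grey block, fixed to the worktop, 64 x 124 mm (x, y), 14 mm high, with two round wells 38 mm in diameter, centred 29 mm to either side (+y and -y) of the block's centre, 10 mm deep (floors 4 mm above the worktop). Origin: centre of its underside on the worktop, z up.
- pen_tray: Pen tray: long shallow grey tray, fixed to the worktop, 88 x 190 mm (x, y), 14 mm high, undivided, walls 4 mm (80 x 182 mm inside), floor 4 mm above the worktop; long side along y. Origin: centre of its underside on the worktop, z up.
- tip_box: Bystander: loose pipette tip box, white with yellow top and open rows of tips, 124 x 64 x 52 mm (x, y, z), standing beyond the trays. Origin: centre of its underside.
- tape_roll: Bystander: loose blue roll of label tape lying flat, 60 mm in diameter, 19 mm high, to the robot's right. Origin: centre of its underside.
There are look-alikes about, which are no part of the job. What is shaped like the bottle_a but turquoise is not meant.

How it is judged:
At the end, for the whole second after the job is handed in: Each bottle upright (0.12 rad) on the floor of its own bay (18 mm in x and y of its centre), each vial likewise in its own well (11 mm), the marker level (0.06 rad) in the pen tray, its middle within 38 mm across and 28 mm along, lengthwise within 0.55 rad; all at rest (((x of bottle_a in the frame of bottle_tray between -0.018 and 0.018 m and y of bottle_a in the frame of bottle_tray between 0.013 and 0.049 m and z of bottle_a in the frame of bottle_tray between 0 and 0.009 m and angle between each of bottle_a, bottle_b's own z axis and vertical below 0.12 rad and x of bottle_b in the frame of bottle_tray between -0.018 and 0.018 m and y of bottle_b in the frame of bottle_tray between -0.049 and -0.013 m and z of bottle_b in the frame of bottle_tray between 0 and 0.009 m) or (x of bottle_a in the frame of bottle_tray between -0.018 and 0.018 m and y of bottle_a in the frame of bottle_tray between -0.049 and -0.013 m and z of bottle_a in the frame of bottle_tray between 0 and 0.009 m and angle between each of bottle_a, bottle_b's own z axis and vertical below 0.12 rad and x of bottle_b in the frame of bottle_tray between -0.018 and 0.018 m and y of bottle_b in the frame of bottle_tray between 0.013 and 0.049 m and z of bottle_b in the frame of bottle_tray between 0 and 0.009 m)) and ((x of vial_a in the frame of vial_block between -0.011 and 0.011 m and y of vial_a in the frame of vial_block between 0.018 and 0.04 m and z of vial_a in the frame of vial_block between 0 and 0.009 m and angle between each of vial_a, vial_b's own z axis and vertical below 0.12 rad and x of vial_b in the frame of vial_block between -0.011 and 0.011 m and y of vial_b in the frame of vial_block between -0.04 and -0.018 m and z of vial_b in the frame of vial_block between 0 and 0.009 m) or (x of vial_a in the frame of vial_block between -0.011 and 0.011 m and y of vial_a in the frame of vial_block between -0.04 and -0.018 m and z of vial_a in the frame of vial_block between 0 and 0.009 m and angle between each of vial_a, vial_b's own z axis and vertical below 0.12 rad and x of vial_b in the frame of vial_block between -0.011 and 0.011 m and y of vial_b in the frame of vial_block between 0.018 and 0.04 m and z of vial_b in the frame of vial_block between 0 and 0.009 m)) and x of marker in the frame of pen_tray between -0.038 and 0.038 m and y of marker in the frame of pen_tray between -0.028 and 0.028 m and z of marker in the frame of pen_tray between 0 and 0.02 m and angle between the y axis of marker and the y axis of pen_tray, either way round below 0.55 rad and angle between marker's own y axis and vertical between 1.5108 and 1.6308 rad and linear speed of each of bottle_a, bottle_b, vial_a, vial_b, marker below 0.02 m/s); the robot touches nothing.
It fails at once if a bottle or vial was tipped over (more than 0.6 rad) (angle between any of bottle_a, bottle_b, vial_a, vial_b's own z axis and vertical above 0.6 rad).
It fails at once if the tip box or the tape roll was moved by more than 20 mm (distance of any of tip_box, tape_roll from where it was at the start of the episode above 0.02 m).
It also fails if it takes over 109 s, if anything falls off the work surface, if the arm or the gripper's body presses on something with over 40 N, if the wrist force passes 120 N, or if a joint passes its speed limit or range.

### The arm

A 6-joint arm with a two-finger parallel gripper is mounted at the origin on a cart in front of the work surface, level with it; the furniture and walls round the work are solid. World frame = base frame: x ahead of the robot, y to its left, z up, the work surface at z = 0. Lengths are in m, angles in rad, forces in N, time in s.
With the tool pointing down it reaches from about 0.3 to 0.875 m from the base axis. Payload 6.4 kg.
Tool frame: the origin (TCP) lies on the centre line of the jaws, within the pads' length; the fingertips stand 22 mm ahead of it and the grasp point (between the pads) lies 3 mm ahead of it; z points along the fingers, y is the line along which they close (so a half turn about z gives the same grasp; the last joint's range is limited). The gripper opens to 85 mm and grips with 20 to 120 N. Pads are 22 mm wide; open, the fingers measure 114 mm over their backs; the gripper's body (76 mm by 85 mm) begins 54 mm behind the grasp point. The pads swing forward as they close: fully open they stand 13 mm farther back than shut.
Start: joints at [1.074, 0.181, 1.607, -0, 1.354, -0.206], TCP at [0.165, 0.551, 0.253] pointing down, gripper open.
Joint ranges: [-2.99, 2.99], [-0.89, 2.07], [0.3, 2.58], [-1.14, 4.28], [0, 2.63], [-3.12, 3.12]. Speed limits (rad/s): [2.57, 2.57, 3.01, 3.14, 3.14, 3.14].

### API

Orientations are given as a unit quaternion [w, x, y, z].
In Python, from bench import ctrl gives the robot as it stands. The module is installed in compiled form; this text tells all that it offers.
- The arm moves only by the tool servo_tool, never from a script. Its argument "commands" is a list of rows, each a list of 3 entries, a list of its own where there are three numbers: the shift along the tool's x, y, z in mm, then the turn about the tool's z in rad, then the finger opening in mm, from 0 to 85.4. In form: [[[dx, dy, dz], turn, jaw], ...]. A call has 1 to 20 rows; each row shifts and turns the commanded pose from where the row before left it, along the tool's axes as they then stand; what a row does not reach is not made up. A row lasts 1/8 s, in which the tool goes at most 62.5 mm and 10.7 degrees, less where a joint would pass 70% of its speed; a pose out of reach is approached as far as the arm can. A call with a gripper value outside its range is refused whole. The fingers move at their own pace and stop on an object; the grip force is fixed at half the most. Time passes only in rows, so rows that do not move let the fingers close. It gives the time, the measured TCP pose, the force, the opening and the grip force at its end, in the units of the state.
- ctrl.get_obs(): the state, without advancing time (a new reading comes with each control period).
- ctrl.camera(name): name is "side" or "top" or "wrist"; returns a dict with "color" (420x560x3 uint8, red, green, blue), "z_map" (420x560 float32, m along the optical axis (not along the pixel's ray), 0 where there is no reading), "fx", "fy", "cx", "cy" (pixels), "R" (3x3) and "t" (3): a world point X has camera coordinates R X + t. Camera axes: x right, y down, z forward; pixel columns grow to the right and rows downward; lengths in m; the calibration is good to about 2 mm. A picture is of the moment at which its call begins.
- ctrl.hand_in(): hands the job in; it is judged then, once.
The state is a dict: "time_s": time; "q": joint angles; "dq": joint speeds; "joint_efforts": joint torques, N m; "eef_pos": TCP position; "eef_rot": TCP orientation; "wrist_force": force on the tool from outside, world axes, zero at the start; "torque": the same for the moment, N m; "opening": opening from 0.0 (shut) to 1.0 (fully open); "grasp_force": force on a finger pad.
Only numpy, scipy, OpenCV 4.12 (cv2) and the standard library are available. Lean on these libraries where they do the work, as an engineer would, in place of code of your own. Each camera call takes 0.05 s, during which the arm holds its last target. There are 200 camera calls.

## Working session

There is one attempt and no reset: what is moved stays moved. The work goes in short steps, Python scripts to look and compute and a tool call to move; the robot and the scene stay as the last step left them, time stands still between calls to the robot, and variables do not carry over. Pictures are saved under pics/ and viewed, at most 14 in all, crops included, and the job is handed in when it is done.

Besides the shell and the picture viewer there is one more tool, called after "Emit:" by a JSON object that holds its "op" and its "data". servo_tool: Moves the arm, as the interface text tells. Its arguments: {"type":"object","properties":{"commands":{"type":"array"}},"required":["commands"]}

```bash
mkdir -p pics; cat > h.py <<'E'
import numpy as np,cv2
from bench import ctrl
def cloud(c):
    z=c["z_map"];v,u=np.mgrid[:z.shape[0],:z.shape[1]]
    P=np.stack([(u-c["cx"])/c["fx"]*z,(v-c["cy"])/c["fy"]*z,z],-1)
    W=(P-c["t"])@np.asarray(c["R"]); W[z==0]=np.nan
    return W
def snap(n,f):
    c=ctrl.camera(n);cv2.imwrite(f"pics/{f}.png",c["color"][...,::-1]);return c
E
python3 - <<'E'
from h import *
o=ctrl.get_obs();print(o)
for n in("top","side"):
    c=snap(n,n);np.savez(f"{n}.npz",**c);print(n,-np.asarray(c["R"]).T@c["t"],c["fx"])
E
```

```text
{'time_s': 0.0, 'q': array([ 1.07370804e+00,  1.81528383e-01,  1.60802182e+00, -6.45915399e-06,
        1.35378842e+00, -2.06292851e-01]), 'dq': array([ 0.00140637, -0.00109477,  0.0001653 , -0.0013737 ,  0.00071045,
        0.00112407]), 'joint_efforts': array([ 2.25270873e-03, -4.44882059e+01, -3.51329720e+01, -6.20220112e-05,
        9.33790812e-03, -5.54800366e-07]), 'eef_pos': array([0.16458966, 0.55040002, 0.25238456]), 'eef_rot': array([-2.97769364e-04,  1.44885214e-01,  9.89448085e-01, -8.20634584e-04]), 'wrist_force': array([-0.20365741, -0.43512642, -0.09095743]), 'torque': array([ 0.0070178 ,  0.00258897, -0.03166831]), 'grasp_force': 0.0, 'opening': 0.9998243844669928}
top [ 0.48189898 -0.06093512  1.64422032] 471.7288453271073
side [-0.17802538 -1.12736109  0.5521908 ] 511.9771931397763
```

View pics/top.png

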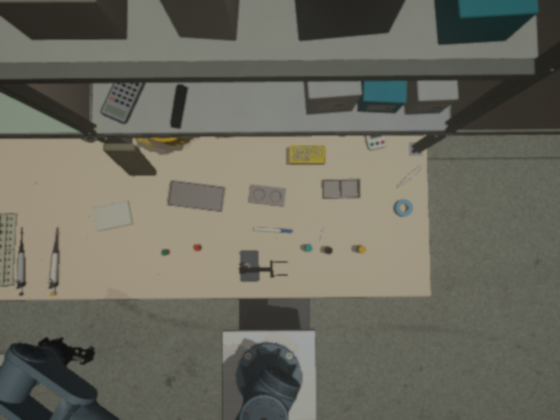

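View pics/side.png

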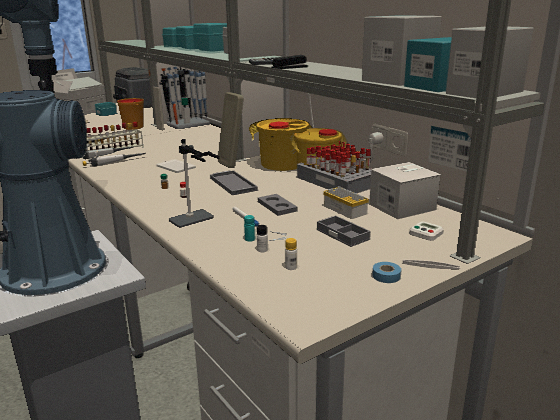

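The top view has +x up and −y to the right. Pixel positions there:
- Vials: green (165,252), red (197,247).
- Bottles: black cap (328,250), yellow cap (362,249). The turquoise look-alike is at (308,247).
- Marker: (273,230).
- Pen tray (197,196), vial block (267,196), bottle tray (341,189).
- Clamp stand: (250,265).

The side view shows the same layout.

```bash
python3 - <<'E'
from h import *
c=np.load("top.npz");W=cloud(c)
def box(name,u0,v0,u1,v1,lo,hi):
    P=W[v0:v1,u0:u1].reshape(-1,3);P=P[(P[:,2]>lo)&(P[:,2]<hi)]
    if len(P)<5:print(name,len(P));return
    r=cv2.minAreaRect((P[:,:2]*1000).astype(np.float32))
    print(name,len(P),"z",np.percentile(P[:,2],[5,50,95]).round(3),"med",np.median(P[:,:2],0).round(4),"rect",np.round(r[0],1),np.round(r[1],1),round(r[2],1))
box("table",100,255,160,280,-.1,.1)
box("green",157,243,174,261,.036,.06);box("red",189,239,206,256,.036,.06)
box("turq",300,238,317,257,.05,.08);box("blk",320,241,338,259,.05,.08);box("yel",353,240,371,258,.056,.08)
box("marker",248,222,298,238,.007,.03)
box("pentray",162,176,230,216,.009,.03);box("vblock",243,180,290,212,.009,.03);box("btray",318,174,364,204,.016,.04)
box("tipbox",285,140,330,168,.03,.09);box("tape",390,196,418,220,.01,.04)
box("stand",236,245,300,285,.03,.3)
box("standarm",236,245,300,285,.15,.3)
box("clamp",236,245,300,285,.005,.3)
box("shelf",250,125,360,136,.2,1)
print(W[180:210,267,2][::3].round(3))
P=W[100:300:,100:420].reshape(-1,3);P=P[P[:,2]>.2];print("shelf/high min x",np.percentile(P[P[:,0]>.5],[0,1,5],axis=0).round(3))
# side-based
c=np.load("side.npz");S=cloud(c);hsv=cv2.cvtColor(c["color"],cv2.COLOR_RGB2HSV)
def sbox(name,u0,v0,u1,v1):
    P=S[v0:v1,u0:u1].reshape(-1,3);P=P[P[:,2]>.01];print(name,np.nanpercentile(P,[3,50,97],axis=0).round(3).tolist())
sbox("blk",257,225,269,250);sbox("yel",285,239,298,268);sbox("green",160,174,169,188);sbox("red",179,182,188,196);sbox("turq",244,215,256,240)
E
```

```text
table 1496 z [-0.006  0.001  0.007] med [0.37   0.4781] rect [369.9 479.7] [209.6  83.9] 89.4
green 35 z [0.039 0.045 0.052] med [0.4222 0.3488] rect [421.8 349.1] [19.2 18. ] 42.6
red 32 z [0.041 0.047 0.053] med [0.4366 0.2391] rect [436.6 238.8] [18.5 17.1] 88.0
turq 44 z [0.055 0.062 0.068] med [ 0.4322 -0.1368] rect [ 432.1 -138.4] [23.5 20.3] 88.7
blk 44 z [0.056 0.061 0.068] med [ 0.4248 -0.2066] rect [ 425.  -205.5] [23.7 20.1] 88.7
yel 46 z [0.059 0.067 0.074] med [ 0.4275 -0.3163] rect [ 427.5 -315.6] [20.3 22.2] 1.8
marker 177 z [0.007 0.013 0.021] med [ 0.4941 -0.0189] rect [496.4 -17.1] [172.2  48.2] 86.1
pentray 391 z [0.009 0.012 0.02 ] med [0.6138 0.2558] rect [614.  248.3] [230.4 125.6] 89.5
vblock 492 z [0.01  0.015 0.021] med [0.6147 0.001 ] rect [613.6   2.9] [156.4 108.1] 89.5
btray 178 z [0.017 0.023 0.031] med [ 0.6397 -0.2571] rect [ 634.7 -256.9] [128.3  66.7] 89.6
tipbox 612 z [0.038 0.045 0.056] med [ 0.7527 -0.138 ] rect [ 752.  -139.8] [120.3  64.8] 89.5
tape 201 z [0.014 0.02  0.026] med [ 0.5658 -0.4698] rect [ 572.5 -471.5] [59.6 69.3] 77.6
stand 326 z
[... 196 characters left out ...]
 0.21 ] med [0.3777 0.0437] rect [375.1   1.1] [217.9 133.9] 89.6
shelf 1204 z [0.325 0.353 0.36 ] med [ 0.7667 -0.1162] rect [ 769.5 -118.9] [310.3  24.6] 89.6
[-0.004 -0.004  0.024  0.017  0.01   0.019  0.019  0.018  0.017  0.008]
shelf/high min x [[ 0.72  -0.447  0.201]
 [ 0.728 -0.422  0.224]
 [ 0.759 -0.387  0.31 ]]
blk [[0.411, -0.223, 0.012], [0.419, -0.217, 0.039], [0.433, -0.203, 0.062]]
yel [[0.414, -0.334, 0.012], [0.421, -0.328, 0.042], [0.435, -0.313, 0.067]]
green [[0.412, 0.334, 0.01], [0.423, 0.345, 0.023], [0.434, 0.359, 0.044]]
red [[0.369, 0.066, 0.012], [0.428, 0.226, 0.04], [0.44, 0.241, 0.103]]
turq [[0.42, -0.155, 0.011], [0.428, -0.149, 0.039], [0.444, -0.132, 0.061]]
```

Emit:
{"op": "servo_tool", "data": {"commands": [[[0, 0, 0], -0.145, 50], [[0, 0, 0], -0.146, 50], [[-20, -15, 10], 0, 50], [[-34, -27, 18], 0, 50], [[-34, -27, 18], 0, 50], [[-34, -27, 18], 0, 50], [[-34, -27, 18], 0, 50], [[-34, -27, 18], 0, 50], [[-34, -27, 18], 0, 50], [[-34, -24, 14], 0, 50], [[0, 0, 0], 0, 50], [[0, 0, 0], 0, 50]]}}

```text
time_s: 1.6
eef_pos: [0.4224, 0.3499, 0.121]
eef_rot: [-0.001, 0.0, 1.0, -0.0]
wrist_force: [-1.2, 0.2, 0.2]
opening: 0.584
grasp_force: 0.0
```

```bash
python3 - <<'E'
from h import *
o=ctrl.get_obs();print(o["time_s"],o["eef_pos"].round(4),o["eef_rot"].round(4),o["q"].round(3),o["opening"])
c=snap("wrist","w1");W=cloud(c)
P=W.reshape(-1,3);m=(P[:,2]>.036)&(P[:,2]<.056)&(abs(P[:,0]-.422)<.05)&(abs(P[:,1]-.349)<.05)
print(m.sum(),P[m].mean(0),np.percentile(P[m],[2,98],axis=0) if m.any() else 0)
c=np.load("top.npz");im=c["color"];R=c["R"];t=c["t"]
g=cv2.cvtColor(im,cv2.COLOR_RGB2HSV)
C=-R.T@t
def ray(u,v,z):
    d=R.T@np.array([(u-c["cx"])/c["fx"],(v-c["cy"])/c["fy"],1]);return C+d*(z-C[2])/d[2]
for n,(u0,v0,u1,v1,z) in dict(pen=(160,174,232,218,.014),vb=(242,178,292,212,.014),bt=(315,172,367,206,.024),marker=(246,222,300,238,.007)).items():
    bgr=im[v0:v1,u0:u1].astype(int);base=np.median(np.concatenate([bgr[0],bgr[-1]]),0)
    d=(np.abs(bgr-base).sum(-1)>60).astype(np.uint8)
    k,l,s,_=cv2.connectedComponentsWithStats(d);i=1+np.argmax(s[1:,4])
    vv,uu=np.nonzero(l==i)
    X=np.array([ray(u+u0,v+v0,z)[:2] for u,v in zip(uu,vv)])*1000
    r=cv2.minAreaRect(X.astype(np.float32));print(n,len(X),np.round(r[0],1),np.round(r[1],1),round(r[2],1))
E
```

```text
1.6 [0.4224 0.3499 0.121 ] [-5.e-04  2.e-04  1.e+00 -1.e-04] [ 0.475  0.281  1.777  0.     1.084 -1.095] 0.5842621715536045
729 [0.42104884 0.34974807 0.04424842] [[0.41241294 0.34024027 0.03728009]
 [0.43120507 0.35917588 0.04633574]]
pen 1455 [615.2 248.5] [195.3  90. ] 82.4
vb 664 [614.2   3.8] [125.7  64.2] 82.4
bt 780 [ 634.4 -253.1] [134.8  65.8] 89.5
marker 58 [492.  -61.7] [46.  15.9] 82.4
```

View pics/w1.png

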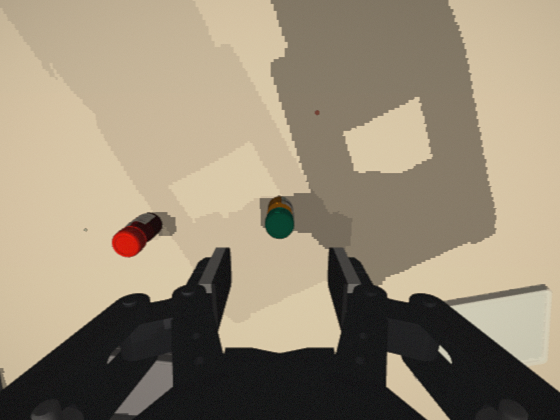

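The wrist view shows the green vial (280,215) centred between the jaws and the red vial at (135,240). Its measured position agrees with the top view to 2 mm. I'll go down and grip it.

Emit:
{"op": "servo_tool", "data": {"commands": [[[1, 0, 30], 0, 50], [[0, 0, 30], 0, 50], [[0, 0, 18], 0, 50], [[0, 0, 10], 0, 50], [[0, 0, 0], 0, 50], [[0, 0, 0], 0, 10], [[0, 0, 0], 0, 10], [[0, 0, 0], 0, 10], [[0, 0, 0], 0, 10], [[0, 0, 0], 0, 10], [[0, 0, -15], 0, 10], [[0, 0, -40], 0, 10], [[0, 0, -50], 0, 10]]}}

```text
time_s: 3.28
eef_pos: [0.421, 0.3493, 0.1391]
eef_rot: [-0.001, -0.0, 1.0, -0.001]
wrist_force: [0.4, 0.0, -0.2]
opening: 0.24
grasp_force: 58.7
```

Emit:
{"op": "servo_tool", "data": {"commands": [[[-10, -20, 0], 0, 10], [[-19, -37, 0], 0, 10], [[-19, -37, 0], 0, 10], [[-19, -37, 0], 0, 10], [[-19, -37, 0], 0, 10], [[-19, -37, 0], 0, 10], [[-19, -37, 0], 0, 10], [[-19, -37, 0], 0, 10], [[-19, -37, 0], 0, 10], [[-18, -38, 0], 0, 10], [[-9, -20, 0], 0, 10], [[0, 0, 0], 0, 10], [[0, 0, 0], 0, 10]]}}

```text
time_s: 4.9
eef_pos: [0.6103, -0.0228, 0.1382]
eef_rot: [-0.0, -0.0, 1.0, 0.0]
wrist_force: [-0.2, 1.2, -0.2]
opening: 0.236
grasp_force: 58.7
```

```bash
cat >> h.py <<'E'
def edge_rect(W,x0,x1,y0,y1,lo,hi):
    P=W.reshape(-1,3);m=(P[:,2]>lo)&(P[:,2]<hi)&(P[:,0]>x0)&(P[:,0]<x1)&(P[:,1]>y0)&(P[:,1]<y1)
    Q=P[m];r=cv2.minAreaRect((Q[:,:2]*1000).astype(np.float32));print(len(Q),"z",np.median(Q[:,2]).round(4),"mean",Q[:,:2].mean(0).round(4),"rect",np.round(r[0],1),np.round(r[1],1),round(r[2],1));return Q
E
python3 - <<'E'
from h import *
o=ctrl.get_obs();print(o["time_s"],o["eef_pos"].round(4),o["eef_rot"].round(4),o["opening"],o["grasp_force"])
c=snap("wrist","w2");W=cloud(c);edge_rect(W,.54,.7,-.1,.1,.0115,.017);edge_rect(W,.54,.7,-.1,.1,.0,.008)
# held vial
edge_rect(W,.5,.7,-.1,.1,.095,.125)
E
```

```text
4.9 [ 0.6103 -0.0228  0.1382] [-5.e-04 -4.e-04  1.e+00  3.e-04] 0.23587502874059468 58.72864790260792
7113 z 0.0133 mean [0.6136 0.0016] rect [616.1   1.5] [124.3  64.7] 83.3
6315 z 0.0008 mean [0.6039 0.0012] rect [ 6.199e+02 -1.000e-01] [200.2 159.6] 89.8
1166 z 0.1217 mean [ 0.6032 -0.0233] rect [607.1 -23.3] [17.2 45.2] 0.2
```

View pics/w2.png

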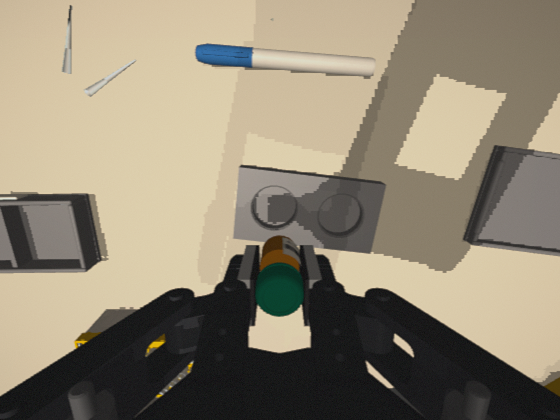

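The wrist view shows the wells at (274,207) and (340,212), the vial held upright at (280,265), and the marker at (285,60). The block fits 124 x 65 mm, so I'll place the vial in the −y well.

Emit:
{"op": "servo_tool", "data": {"commands": [[[-2, -4, 20], 0, 10], [[0, 0, 35], 0, 10], [[0, 0, 25], 0, 10], [[0, 0, 12], 0, 10], [[0, 0, 7], 0, 10], [[0, 0, 1], 0, 10], [[0, 0, 0], 0, 10], [[0, 0, 0], 0, 24], [[0, 0, 0], 0, 36], [[0, 0, 0], 0, 36], [[0, 0, 0], 0, 36], [[0, 0, -20], 0, 36], [[0, 0, -40], 0, 36], [[0, 0, -40], 0, 40], [[0, 10, 0], 0, 50], [[0, 10, 0], 0, 50], [[0, 0, 0], 0, 50]]}}

```text
time_s: 7.08
eef_pos: [0.612, -0.0069, 0.1372]
eef_rot: [-0.001, -0.001, 1.0, 0.0]
wrist_force: [-1.0, 0.2, -0.4]
opening: 0.588
grasp_force: 0.0
```

```bash
python3 - <<'E'
from h import *
o=ctrl.get_obs();print(o["time_s"],o["eef_pos"].round(4),o["eef_rot"].round(4))
c=snap("wrist","w3");W=cloud(c);edge_rect(W,.54,.7,-.1,.1,.011,.017);edge_rect(W,.57,.65,-.06,.0,.046,.056)
edge_rect(W,.46,.53,-.12,.09,.008,.018)
edge_rect(W,.46,.53,-.12,.09,.012,.018)
E
```

```text
7.075 [ 0.612  -0.0069  0.1372] [-1.2e-03 -8.0e-04  1.0e+00  3.0e-04]
7306 z 0.0133 mean [0.6138 0.0015] rect [616.1   1.3] [124.3  64.9] 83.3
585 z 0.0489 mean [ 0.6127 -0.0282] rect [612.9 -28.5] [20.4 20.2] 1.1
3397 z 0.0122 mean [ 0.4962 -0.0193] rect [496.  -18.6] [136.   14.1] 85.6
1889 z 0.0129 mean [ 0.4956 -0.0224] rect [495.6 -18.4] [134.7  11.2] 86.3
```

View pics/w3.png

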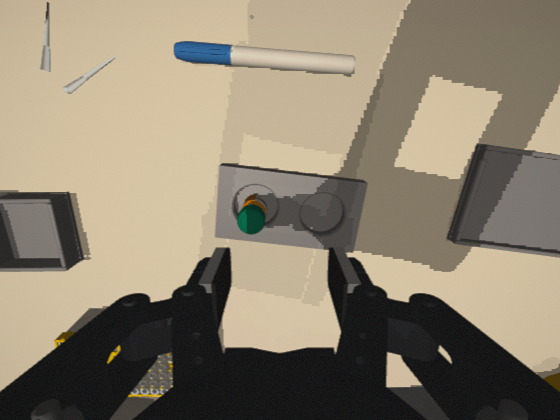

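The green vial stands in its well at (.613,−.028). The marker measures 136 x 14 mm at (.496,−.019), 4.2° off y. Next I'll turn the jaws across the pen and move over it.

Emit:
{"op": "servo_tool", "data": {"commands": [[[0, 0, 0], 0.183, 40], [[0, 0, 0], 0.183, 40], [[0, 0, 0], 0.183, 40], [[0, 0, 0], 0.183, 40], [[0, 0, 0], 0.183, 40], [[0, 0, 0], 0.183, 40], [[0, 0, 0], 0.183, 40], [[0, 0, 0], 0.183, 40], [[0, 0, 0], 0.18, 40], [[0, 0, 0], 0, 40], [[-4, -23, 5], 0, 40], [[-4, -23, 10], 0, 40], [[-4, -23, 10], 0, 40], [[-4, -23, 10], 0, 40], [[-4, -23, 5], 0, 40], [[0, 0, 0], 0, 40]]}}

```text
time_s: 9.12
eef_pos: [0.495, -0.0194, 0.0973]
eef_rot: [-0.001, 0.732, 0.682, -0.001]
wrist_force: [-0.9, 0.0, 0.4]
opening: 0.471
grasp_force: 0.0
```

```bash
python3 - <<'E'
from h import *
o=ctrl.get_obs();print(o["time_s"],o["eef_pos"].round(4),o["eef_rot"].round(4),o["q"].round(3),o["wrist_force"])
c=snap("wrist","w4");W=cloud(c);edge_rect(W,.46,.53,-.12,.09,.008,.018)
edge_rect(W,.5,.8,.1,.4,.010,.018);
from scipy.spatial.transform import Rotation as Rn
q=o["eef_rot"];print(Rn.from_quat(np.r_[q[1:],q[0]]).as_matrix().round(3))
E
```

```text
9.125 [ 0.495  -0.0194  0.0973] [-0.0012  0.7315  0.6818 -0.0008] [-0.279  0.214  1.921 -0.     1.009 -0.209] [-0.94567623  0.01178142  0.41658006]
3138 z 0.0122 mean [ 0.4964 -0.0127] rect [495.9 -18.8] [135.1  13.5] 86.1
0 z nan mean [nan nan] rect [0. 0.] [0. 0.] 0.0
[[ 0.07   0.998 -0.003]
 [ 0.998 -0.07   0.001]
 [ 0.001 -0.003 -1.   ]]
  return _methods._mean(a, axis=axis, dtype=dtype,
  ret = ret.dtype.type(ret / rcount)
h.py:12: RuntimeWarning: Mean of empty slice.
  Q=P[m];r=cv2.minAreaRect((Q[:,:2]*1000).astype(np.float32));print(len(Q),"z",np.median(Q[:,2]).round(4),"mean",Q[:,:2].mean(0).round(4),"rect",np.round(r[0],1),np.round(r[1],1),round(r[2],1));return Q
  ret = um.true_divide(
```

Emit:
{"op": "servo_tool", "data": {"commands": [[[0, 1, 30], 0, 40], [[0, 0, 25], 0, 40], [[0, 0, 12], 0, 40], [[0, 0, 5], 0, 40], [[0, 0, 0], 0, 40], [[0, 0, 0], 0, 0], [[0, 0, 0], 0, 0], [[0, 0, 0], 0, 0], [[0, 0, 0], 0, 0], [[0, 0, 0], 0, 0], [[0, 0, -10], 0, 0], [[0, 0, -35], 0, 0], [[0, 0, -45], 0, 0], [[0, 0, 0], 0, 0]]}}

```text
time_s: 10.92
eef_pos: [0.5006, -0.0204, 0.1204]
eef_rot: [0.003, 0.732, 0.681, 0.002]
wrist_force: [0.4, -0.0, 0.2]
opening: 0.12
grasp_force: 60.1
```

Emit:
{"op": "servo_tool", "data": {"commands": [[[10, 15, 0], 0, 0], [[38, 15, 0], 0, 0], [[40, 15, 0], 0, 0], [[40, 15, 0], 0, 0], [[40, 15, 0], 0, 0], [[40, 10, 0], 0, 0], [[40, 10, 0], 0, 0], [[28, 0, 0], 0, 0], [[0, 0, 0], 0, 0], [[0, 0, 0], 0, 0]]}}

```text
time_s: 12.18
eef_pos: [0.612, 0.2481, 0.1154]
eef_rot: [-0.0, 0.732, 0.681, -0.001]
wrist_force: [-0.1, -0.6, 0.3]
opening: 0.119
grasp_force: 60.1
```

```bash
python3 - 2>/dev/null <<'E'
from h import *
o=ctrl.get_obs();print(o["time_s"],o["eef_pos"].round(4),o["eef_rot"].round(4),o["q"].round(3),o["wrist_force"])
c=snap("wrist","w5");W=cloud(c);edge_rect(W,.5,.75,.1,.4,.010,.018);edge_rect(W,.5,.75,.1,.4,.075,.115)
c=ctrl.camera("top");W=cloud(c);edge_rect(W,.35,.5,-.45,-.1,.03,.08)
E
```

```text
12.175 [0.612  0.2481 0.1154] [-3.000e-04  7.324e-01  6.809e-01 -8.000e-04] [ 0.206  0.507  1.475 -0.     1.161  0.279] [-0.13379787 -0.55246603  0.2849874 ]
3376 z 0.0133 mean [0.6242 0.2947] rect [625.4 288.7] [228.6 107.3] 74.7
6722 z 0.1005 mean [0.6133 0.2629] rect [612.5 255.1] [ 37.2 123.1] 6.7
157 z 0.0626 mean [ 0.4285 -0.2243] rect [ 428.  -226.6] [200.5  29.3] 88.4
```

View pics/w5.png

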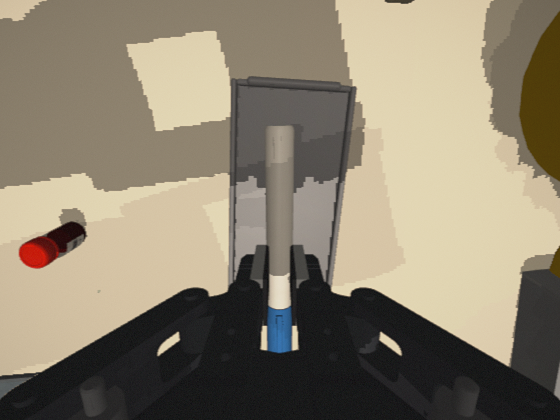

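The wrist view shows the pen (280,240) level over the pen tray and within its long sides. I'll lower and release it.

Emit:
{"op": "servo_tool", "data": {"commands": [[[0, 3, 25], 0, 0], [[0, 0, 30], 0, 0], [[0, 0, 18], 0, 0], [[0, 0, 8], 0, 0], [[0, 0, 4], 0, 0], [[0, 0, 0], 0, 0], [[0, 0, 0], 0, 20], [[0, 0, 0], 0, 28], [[0, 0, 0], 0, 28], [[0, 0, -20], 0, 28], [[0, 0, -40], 0, 40], [[0, 0, -40], 0, 50], [[0, 0, 0], -0.184, 50], [[0, 0, 0], -0.184, 50], [[0, 0, 0], -0.184, 50], [[0, 0, 0], -0.184, 50], [[0, 0, 0], -0.184, 50], [[0, 0, 0], -0.184, 50], [[0, 0, 0], -0.184, 50], [[0, 0, 0], -0.184, 50]]}}

```text
time_s: 14.78
eef_pos: [0.6161, 0.2486, 0.1331]
eef_rot: [0.001, 0.083, 0.997, 0.0]
wrist_force: [-0.3, 0.2, 0.1]
opening: 0.586
grasp_force: 0.0
```

```bash
python3 - 2>/dev/null <<'E'
from h import *
o=ctrl.get_obs();print(o["time_s"],o["eef_pos"].round(4),o["eef_rot"].round(4),o["q"].round(3),o["wrist_force"])
c=snap("wrist","w6");W=cloud(c);edge_rect(W,.56,.66,.16,.33,.0145,.022);edge_rect(W,.5,.75,.1,.4,.010,.022)
edge_rect(W,.4,.5,.2,.28,.036,.056)
E
```

```text
14.775 [0.6161 0.2486 0.1331] [8.000e-04 8.280e-02 9.966e-01 2.000e-04] [ 0.205  0.492  1.458 -0.     1.19  -1.2  ] [-0.34323502  0.22984654  0.13173425]
2009 z 0.0164 mean [0.6147 0.2474] rect [613.8 236.5] [162.8  86.1] 82.6
6435 z 0.0141 mean [0.6166 0.2561] rect [624.4 280.3] [263.8 109.7] 75.4
0 z nan mean [nan nan] rect [0. 0.] [0. 0.] 0.0
```

View pics/w6.png

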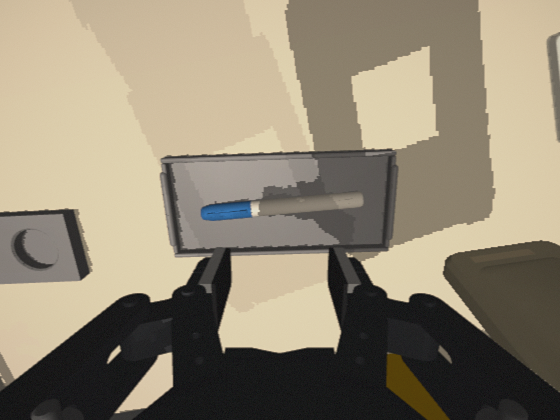

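The pen lies flat and centred in its tray at (282,206). Next is the red vial.

Emit:
{"op": "servo_tool", "data": {"commands": [[[0, 0, 0], -0.166, 50], [[20, 0, 0], 0, 50], [[40, -2, 3], 0, 50], [[40, -3, 4], 0, 50], [[40, -3, 4], 0, 50], [[40, -2, 2], 0, 50], [[0, 0, 0], 0, 50], [[0, 0, 0], 0, 50]]}}

```text
time_s: 15.82
eef_pos: [0.437, 0.2398, 0.1197]
eef_rot: [0.002, 0.004, 1.0, 0.0]
wrist_force: [0.9, -0.2, -0.0]
opening: 0.586
grasp_force: 0.0
```

```bash
python3 - 2>/dev/null <<'E'
from h import *
o=ctrl.get_obs();print(o["time_s"],o["eef_pos"].round(4),o["eef_rot"].round(4))
c=ctrl.camera("wrist");W=cloud(c);edge_rect(W,.4,.5,.2,.28,.036,.056)
edge_rect(W,.4,.5,.2,.28,.044,.056)
E
```

```text
15.825 [0.437  0.2398 0.1197] [1.5e-03 3.6e-03 1.0e+00 4.0e-04]
742 z 0.0448 mean [0.4354 0.2396] rect [436.6 239.5] [20.7 20.4] 61.6
577 z 0.0451 mean [0.4365 0.2395] rect [436.7 239.5] [19.7 19.9] 37.8
```

Emit:
{"op": "servo_tool", "data": {"commands": [[[0, 0, 30], 0, 50], [[0, 0, 30], 0, 50], [[0, 0, 17], 0, 50], [[0, 0, 10], 0, 50], [[0, 0, 0], 0, 50], [[0, 0, 0], 0, 10], [[0, 0, 0], 0, 10], [[0, 0, 0], 0, 10], [[0, 0, 0], 0, 10], [[0, 0, 0], 0, 10], [[0, 0, -15], 0, 10], [[0, 0, -40], 0, 10], [[0, 0, -50], 0, 10]]}}

```text
time_s: 17.5
eef_pos: [0.4346, 0.2392, 0.1373]
eef_rot: [-0.001, 0.003, 1.0, -0.0]
wrist_force: [1.1, 0.5, 0.3]
opening: 0.246
grasp_force: 58.7
```

Emit:
{"op": "servo_tool", "data": {"commands": [[[-15, -15, 0], 0, 10], [[-31, -35, 0], 0, 10], [[-31, -35, 0], 0, 10], [[-31, -35, 0], 0, 10], [[-31, -35, 0], 0, 10], [[-31, -35, 0], 0, 10], [[-12, -19, 0], 0, 10], [[0, 0, 0], 0, 10], [[0, 0, 0], 0, 10]]}}

```text
time_s: 18.62
eef_pos: [0.6153, 0.0305, 0.1362]
eef_rot: [-0.001, 0.003, 1.0, 0.0]
wrist_force: [0.1, 0.0, -0.0]
opening: 0.243
grasp_force: 58.7
```

Emit:
{"op": "servo_tool", "data": {"commands": [[[-4, 0, 20], 0, 10], [[0, 0, 35], 0, 10], [[0, 0, 24], 0, 10], [[0, 0, 11], 0, 10], [[0, 0, 7], 0, 10], [[0, 0, 1], 0, 10], [[0, 0, 0], 0, 10], [[0, 0, 0], 0, 24], [[0, 0, 0], 0, 36], [[0, 0, 0], 0, 36], [[0, 0, 0], 0, 36], [[0, 0, -20], 0, 36], [[0, 0, -40], 0, 36], [[0, 0, -40], 0, 40], [[0, -25, -10], 0, 50], [[0, -50, 0], 0, 50], [[0, -50, 0], 0, 50], [[0, 0, 0], 0, 50]]}}

```text
time_s: 20.88
eef_pos: [0.6201, -0.0993, 0.1502]
eef_rot: [0.001, 0.005, 1.0, -0.001]
wrist_force: [-0.6, 0.7, -0.1]
opening: 0.584
grasp_force: 0.0
```

```bash
python3 - 2>/dev/null <<'E'
from h import *
o=ctrl.get_obs();print(o["time_s"],o["eef_pos"].round(4),o["eef_rot"].round(4))
c=snap("wrist","w7");W=cloud(c);edge_rect(W,.57,.65,-.06,.0,.046,.056);edge_rect(W,.57,.65,.01,.06,.046,.056);edge_rect(W,.57,.7,-.34,-.15,.02,.03);edge_rect(W,.54,.7,-.1,.1,.010,.017)
E
```

```text
20.875 [ 0.6201 -0.0993  0.1502] [ 1.1e-03  5.1e-03  1.0e+00 -8.0e-04]
553 z 0.049 mean [ 0.6126 -0.029 ] rect [613.1 -28.7] [20.2 20.4] 11.5
546 z 0.0489 mean [0.6208 0.0279] rect [621.3  28.8] [20.7 20.4] 26.5
2400 z 0.0228 mean [ 0.6354 -0.2588] rect [ 636.9 -257. ] [ 66.8 128.9] 1.0
6634 z 0.0133 mean [ 0.6126 -0.0018] rect [616.1   1.5] [124.7  64.5] 83.2
```

View pics/w7.png

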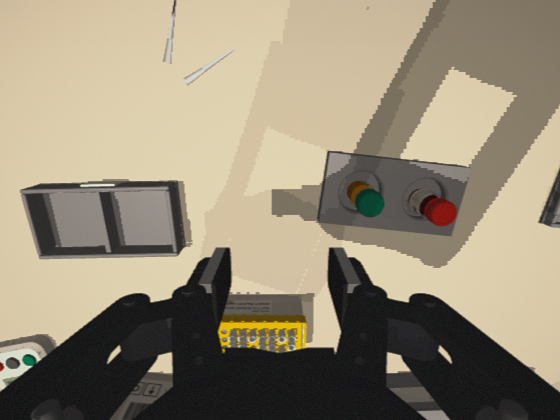

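The wrist view shows both vials upright in their wells at (370,200) and (440,210), and the empty bottle tray at (105,220). Next is the black-capped bottle.

Emit:
{"op": "servo_tool", "data": {"commands": [[[20, -12, 0], 0, 50], [[40, -22, 4], 0, 50], [[40, -22, 4], 0, 50], [[40, -22, 4], 0, 50], [[40, -22, 4], 0, 50], [[15, -7, 4], 0, 50], [[0, 0, 0], 0, 50], [[0, 0, 0], 0, 50]]}}

```text
time_s: 21.92
eef_pos: [0.4253, -0.2011, 0.1288]
eef_rot: [0.001, 0.002, 1.0, -0.0]
wrist_force: [-0.7, 0.2, -0.1]
opening: 0.585
grasp_force: 0.0
```

```bash
python3 - 2>/dev/null <<'E'
from h import *
o=ctrl.get_obs();print(o["time_s"],o["eef_pos"].round(4),o["eef_rot"].round(4),o["q"].round(3))
c=snap("wrist","w8");W=cloud(c);edge_rect(W,.38,.47,-.24,-.175,.057,.068);edge_rect(W,.38,.47,-.36,-.26,.063,.075);edge_rect(W,.38,.47,-.17,-.1,.056,.075)
E
```

```text
21.925 [ 0.4253 -0.2011  0.1288] [ 6.0e-04  2.5e-03  1.0e+00 -2.0e-04] [-6.950e-01  1.050e-01  1.970e+00  1.000e-03  1.065e+00 -2.261e+00]
975 z 0.061 mean [ 0.4237 -0.2064] rect [ 424.7 -206.5] [23.9 24.4] 18.7
1075 z 0.0669 mean [ 0.4266 -0.3152] rect [ 427.2 -316. ] [24.2 24. ] 53.8
991 z 0.0609 mean [ 0.4315 -0.1391] rect [ 432.5 -138.6] [24.  24.1] 17.1
```

View pics/w8.png

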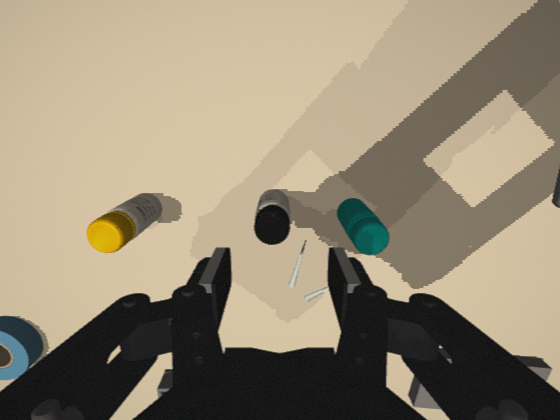

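The wrist view shows the black cap at (272,220) between the jaws, with turquoise at (365,225) and yellow at (115,230) both clear of the fingers. I'll grip it.

Emit:
{"op": "servo_tool", "data": {"commands": [[[0, -5, 15], 0, 50], [[0, 0, 30], 0, 50], [[0, 0, 25], 0, 50], [[0, 0, 15], 0, 50], [[0, 0, 0], 0, 50], [[0, 0, 0], 0, 10], [[0, 0, 0], 0, 10], [[0, 0, 0], 0, 10], [[0, 0, 0], 0, 10], [[0, 0, 0], 0, 10], [[0, 0, -15], 0, 10], [[0, 0, -35], 0, 10], [[0, 0, -35], 0, 10], [[0, 0, 0], 0, 10]]}}

```text
time_s: 23.72
eef_pos: [0.4257, -0.2078, 0.1317]
eef_rot: [0.002, 0.003, 1.0, -0.002]
wrist_force: [0.8, -0.2, -1.1]
opening: 0.291
grasp_force: 58.9
```

Emit:
{"op": "servo_tool", "data": {"commands": [[[-20, -2, 0], 0, 10], [[-38, -4, 0], 0, 10], [[-38, -4, 0], 0, 10], [[-38, -4, 0], 0, 10], [[-38, -4, 0], 0, 10], [[-38, -2, 0], 0, 10], [[0, 0, 0], 0, 10], [[0, 0, 0], 0, 10]]}}

```text
time_s: 24.72
eef_pos: [0.6326, -0.2271, 0.127]
eef_rot: [-0.001, 0.003, 1.0, 0.001]
wrist_force: [0.8, -0.4, -0.9]
opening: 0.291
grasp_force: 58.9
```

Emit:
{"op": "servo_tool", "data": {"commands": [[[-4, 1, 20], 0, 10], [[0, 0, 30], 0, 10], [[0, 0, 18], 0, 10], [[0, 0, 8], 0, 10], [[0, 0, 2], 0, 10], [[0, 0, 0], 0, 10], [[0, 0, 0], 0, 28], [[0, 0, 0], 0, 40], [[0, 0, 0], 0, 40], [[0, 0, 0], 0, 40], [[0, 0, -20], 0, 40], [[0, 0, -40], 0, 40], [[0, 0, -30], 0, 50], [[20, -8, 0], 0, 50], [[38, -16, 0], 0, 50], [[38, -16, 0], 0, 50], [[38, -16, 0], 0, 50], [[38, -16, 0], 0, 50], [[38, -16, 0], 0, 50], [[0, 0, 0], 0, 50]]}}

```text
time_s: 27.22
eef_pos: [0.4259, -0.3147, 0.1418]
eef_rot: [0.0, 0.004, 1.0, -0.001]
wrist_force: [0.1, 0.1, 0.3]
opening: 0.585
grasp_force: 0.0
```

```bash
python3 - 2>/dev/null <<'E'
from h import *
o=ctrl.get_obs();print(o["time_s"],o["eef_pos"].round(4),o["eef_rot"].round(4),o["q"].round(3))
c=ctrl.camera("wrist");W=cloud(c);edge_rect(W,.38,.47,-.36,-.26,.063,.075)
c=ctrl.camera("top");W=cloud(c);edge_rect(W,.6,.67,-.3,-.2,.05,.085)
E
```

```text
27.225 [ 0.4259 -0.3147  0.1418] [ 3.0e-04  4.4e-03  1.0e+00 -6.0e-04] [-0.861  0.211  1.816 -0.     1.114 -2.422]
916 z 0.067 mean [ 0.4265 -0.3166] rect [ 427.2 -316.8] [23.9 24.1] 1.1
45 z 0.0662 mean [ 0.6372 -0.226 ] rect [ 637.7 -226.4] [20.4 23.3] 88.7
```

Emit:
{"op": "servo_tool", "data": {"commands": [[[-1, -2, 25], 0, 50], [[0, 0, 35], 0, 50], [[0, 0, 22], 0, 50], [[0, 0, 14], 0, 50], [[0, 0, 0], 0, 50], [[0, 0, 0], 0, 10], [[0, 0, 0], 0, 10], [[0, 0, 0], 0, 10], [[0, 0, 0], 0, 10], [[0, 0, 0], 0, 10], [[0, 0, -15], 0, 10], [[0, 0, -35], 0, 10], [[0, 0, -35], 0, 10], [[0, 0, 0], 0, 10]]}}

```text
time_s: 29.08
eef_pos: [0.4299, -0.3172, 0.1331]
eef_rot: [0.002, 0.003, 1.0, -0.003]
wrist_force: [-0.2, 0.1, -0.3]
opening: 0.296
grasp_force: 58.9
```

Emit:
{"op": "servo_tool", "data": {"commands": [[[-20, 2, 0], 0, 10], [[-38, 5, 0], 0, 10], [[-38, 5, 0], 0, 10], [[-38, 5, 0], 0, 10], [[-38, 5, 0], 0, 10], [[-38, 5, 0], 0, 10], [[0, 0, 0], 0, 10], [[0, 0, 0], 0, 10]]}}

```text
time_s: 30.08
eef_pos: [0.6374, -0.2893, 0.128]
eef_rot: [-0.001, 0.003, 1.0, 0.001]
wrist_force: [-0.3, -0.1, -0.6]
opening: 0.294
grasp_force: 58.9
```

Emit:
{"op": "servo_tool", "data": {"commands": [[[0, 1, 20], 0, 10], [[0, 0, 30], 0, 10], [[0, 0, 17], 0, 10], [[0, 0, 8], 0, 10], [[0, 0, 2], 0, 10], [[0, 0, 0], 0, 10], [[0, 0, 0], 0, 28], [[0, 0, 0], 0, 40], [[0, 0, 0], 0, 40], [[0, 0, 0], 0, 40], [[0, 0, -20], 0, 40], [[0, 0, -40], 0, 40], [[0, 0, -40], 0, 50], [[10, 20, -10], 0, 50], [[10, 35, 0], 0, 50], [[0, 35, 0], 0, 50], [[0, 10, 0], 0, 50], [[0, 0, 0], 0, 50], [[0, 0, 0], 0, 50]]}}

```text
time_s: 32.45
eef_pos: [0.6194, -0.1897, 0.1628]
eef_rot: [0.0, 0.003, 1.0, -0.0]
wrist_force: [1.1, -0.2, -0.2]
opening: 0.583
grasp_force: 0.0
```

```bash
python3 - 2>/dev/null <<'E'
from h import *
o=ctrl.get_obs();print(o["time_s"],o["eef_pos"].round(4),o["eef_rot"].round(4))
c=snap("wrist","w9");W=cloud(c);edge_rect(W,.6,.68,-.255,-.2,.06,.08);edge_rect(W,.6,.68,-.33,-.258,.06,.085);edge_rect(W,.57,.65,-.06,.0,.046,.056);edge_rect(W,.57,.65,.01,.06,.046,.056)
s=snap("side","s9");W=cloud(ctrl.camera("top"));edge_rect(W,.68,.82,-.23,-.05,.03,.09);edge_rect(W,.5,.63,-.53,-.41,.01,.04)
E
```

```text
32.45 [ 0.6194 -0.1897  0.1628] [ 3.0e-04  3.2e-03  1.0e+00 -4.0e-04]
711 z 0.0649 mean [ 0.6371 -0.2264] rect [ 638.  -226.7] [24.7 23.6] 66.7
917 z 0.0707 mean [ 0.6357 -0.2874] rect [ 637.6 -288.9] [23.8 24.8] 85.8
520 z 0.0488 mean [ 0.6126 -0.0297] rect [613.1 -28.7] [20.3 20.6] 18.3
518 z 0.0488 mean [0.6208 0.0275] rect [620.7  28.5] [20.4 20.3] 20.0
538 z 0.0456 mean [ 0.7548 -0.1326] rect [ 751.8 -139.6] [120.   64.2] 89.6
213 z 0.02 mean [ 0.5672 -0.4694] rect [ 567.3 -461.3] [100.2 104.3] 23.9
```

View pics/s9.png

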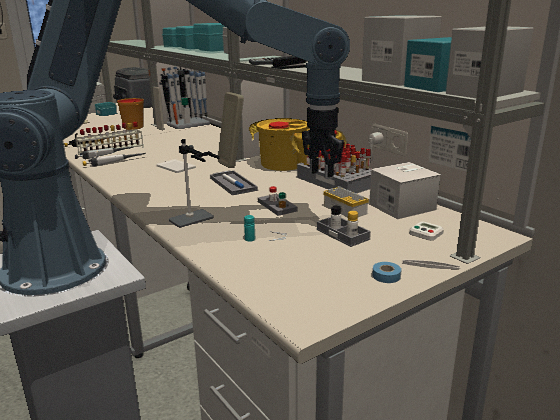

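The side view shows everything in place: bottles at (337,218) and (353,222), vials at (273,195) and (283,200), the marker at (232,182). The tip box and tape roll haven't moved, and the arm is clear of everything.

```bash
python3 -c "
from bench import ctrl
print(ctrl.hand_in())"
```

```text
the job is handed in; nothing more can be done
None
```

I sorted all five items and handed the job in after about 32 s of robot time. The last measurements put both bottles and both vials upright and centred to a few millimetres, the marker lies flat in its tray, and the tip box and tape roll were not disturbed; no verdict came back.

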